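# Park a tube-insert hanger on the slotted rail

## Task

Take the hanger with the yellow tube blocks by its black handle, carry it upright to the green flared open end of the parking rail, enter its shoe there and slide it along inside the rail, over the spring catch, until it meets the end stop and the catch has sprung up behind it. The stop is hidden in the rail and its place differs, so find it by feel; go gently, never shoving hard against the rail, then let go and leave the blue hanger and everything else on the bench alone.

Things in the scene. Friction and masses are not known exactly. Their poses are not given: they have to be found in the camera images.
- hanger: loose hanger, 0.22-0.45 kg, standing on two YELLOW blocks. Origin: centre of underside; z up, x = sliding direction (same both ways round), y across. In mm: blocks 46 x 40 x 45 tall at y = +-48 (56 apart), steel arms up to a cross bar (16 in x, 104 in y, z 100 to 108). Under its middle the neck (16 in x, 8 in y), below that the shoe; on top the black handle. Release it upright
- shoe (a point): centre of the underside of the hanger's steel shoe, 72 mm above the hanger's origin, same axes. The shoe is 54 in x, 23 in y, 10 thick (z 72 to 82 mm from the hanger's origin), under the neck that ends at the cross bar (z 100)
- handle (a point): grasp point on the hanger's black handle, 135 mm above the hanger's origin, same axes. The handle is 14 mm in x, 26 mm in y, its foot 27 mm below this point (on the cross bar), its top 16 mm above
- rail: fixed aluminium rail on two 22 mm posts and a green foot 110 wide, 10 thick. Origin: on the bench straight under the mouth (open end); x level along the rail = direction of entry, z up. In mm: 240 long, 34 wide, z 80 to 120; a channel, floor at z 102, inside 26 wide, 13 high, closed above by lips (z 115 to 120) but for a 12 wide slot for the neck. Far end closed
- rail_mouth (a point): centre of the channel floor at the mouth, 102 mm above the rail's origin, same axes. Shoe clearance: 1.5 mm each side, 3 mm in height. The side walls of the mouth (green) are flared, 2 to 3 mm wider each side over the first 8 mm; floor and lips are not
- rail_end (a point): centre of the channel floor at the closed end, 240 mm from the mouth. Before it, hidden below the lips, a rigid stop: the face that the shoe's front meets is anywhere from 165 to 219 mm from the mouth (not measured, feel it). Pushing over the catch before it takes some 3 to 10 N; the stop resists rigidly. A push of more than 25 N against rail, catch or stop is too rough
- catch (a joint): sprung wedge (1.5 to 3 N) in the channel floor: 0 = up, 5.5 mm proud; grows (m) as pressed down, 0.0055 = flush. Its ramp begins about 67 mm before the stop, its upright back face lies 56 mm before the stop. The shoe rides over it; when the shoe is within 2 mm of the stop the catch springs up behind it and holds it
- spare: the other hanger: same build and sizes as the yellow one, but with BLUE blocks; stands at the other of the two places; leave alone; origin on its underside, centre
- reagent: amber bottle, 60 dia. x 140 tall; leave alone; origin under its centre
- beaker: glass beaker, 70 dia. x 85 tall; leave alone; origin under its centre
- tube_rack: grey tube rack 130 x 80 x 85 tall with tubes; leave alone; origin under its centre
- petri: clear petri dish, 90 dia. x 16; leave alone; origin under its centre
- tip_box: blue pipette-tip box 120 x 80 x 57; leave alone; origin under its centre
- spatula: lab spatula 170 long, lying; leave alone; origin under its middle
- rotor_cap: green round cap, 60 dia. x 30; leave alone; origin under its centre
Mind the look-alikes: they are no part of the job. Leave any orange look-alike of the hanger alone.

How it is judged:
By the outcome, as a careful person would: the job done as asked, in the order asked, and still so for the second after the job is handed in, with the robot touching nothing.
It also fails if it takes over 64 s, if anything falls off the work surface, if the arm or the gripper's body presses on something with over 40 N, if the wrist force passes 120 N, or if a joint passes its speed limit or range.

## Robot

A 7-joint arm with a two-finger parallel gripper is mounted at the origin on the work surface. World frame = base frame: x ahead of the robot, y to its left, z up, the work surface at z = 0. Lengths are in m, angles in rad, forces in N, time in s.
With the tool pointing down it reaches from about 0.4 to 0.85 m from the base axis. Payload 4.5 kg.
Tool frame: the origin (TCP) lies midway between the tips of the shut fingers; the grasp point (between the pads) lies r.hold_point_z behind it (r.hold_point_z is the distance from the TCP to the grasp point, in m); z points along the fingers, y is the direction in which the jaws open and shut (so a half turn about z gives the same grasp; the last joint's range is limited). The gripper opens to 85 mm and grips with 20 to 120 N. Pads are 22 mm wide; open, the fingers measure 114 mm over their backs; the gripper's body (76 mm by 85 mm) begins 54 mm behind the grasp point. The pads swing forward as they close: fully open they stand 13 mm farther back than shut.
Start: joints at [-1.077, 0.689, -0.195, 1.565, 0.157, 0.902, -0.215], TCP at [0.277, 0.56, 0.231] pointing down, gripper open.
Joint ranges: [-3.01, 3.01], [-0.46, 2.08], [-1.47, 1.51], [0.13, 2.56], [-1, 4.14], [0.04, 2.09], [-2.66, 2.66]. Speed limits (rad/s): [2.57, 2.57, 3.14, 3.14, 3.14, 3.14, 3.14].

## Interface

Orientations are given as a unit quaternion [w, x, y, z].
In Python, from workcell import r gives the robot as it stands. Calls block until the motion is done:
- r.move_to(position, orientation): joint-space move of the TCP to a pose.
- r.move_l(position, attitude=None, max_speed=0.15): straight line of the TCP; attitude=None keeps the orientation; max_speed is the mean speed in m/s.
- r.move_joints(angles): joint-space move.
- r.command_gripper(opening, grasp_force=None): finger opening in m; grasp_force is the grip in N (None keeps the last); returns when the fingers have stopped.
- r.wait(seconds).
- r.ik(position, orientation): joint angles nearest the present ones, or None.
- r.state(): the state.
- r.snapshot(name): name is "scene" or "top" or "wrist"; returns a dict with "img" (480x640x3 uint8, blue, green, red), "z_map" (480x640 float32, m along the optical axis (not along the pixel's ray), 0 where there is no reading), "fx", "fy", "cx", "cy" (pixels), "world_from_camera" (4x4, takes a point from camera to world coordinates); the wrist camera has in their place "hand_eye" (4x4, takes a point from camera to tool coordinates, whose origin is the TCP and whose axes are the flange's). Camera axes: x right, y down, z forward; pixel columns grow to the right and rows downward; lengths in m; the calibration is good to about 2 mm. A picture is of the moment at which its call begins: read the wrist's pose just before it.
A pose or a line that the arm cannot do raises r.Unreachable and nothing moves.
- r.hand_in(): hands the job in, once; it reports no verdict.
Trained networks look in a picture, given as the dict that the camera call returned (one of the last four; its "shot" number tells which), for a name from the list of things; names that differ only in an ending like _2 or _b are one class to them, and where a whole thing is asked for, a point or a joint stands for the part that bears it (a point fixed in the world has none). Each returns a list of dicts, best first, with "p" (0 to 1); they miss things now and then, are a little off and sometimes report something else, mostly with a low value. They report only what shows in the picture. A call takes as long as a camera call. They do not tell look-alikes from the thing itself.
- r.outline_of(picture, query): "region" (480x640 bool, what is visible of it).
- r.place_of(picture, query): "xyz" ([x, y, z] in m, in the coordinates of the camera as it stood for that picture, good to about 4 mm: a listed point, or the origin of a listed thing).
The state is a dict: "time": time; "joint_pos": joint angles; "joint_vel": joint speeds; "effort": joint torques, N m; "tcp_pos": TCP position; "tcp_rot": TCP orientation; "contact_force": force on the tool from outside, world axes, zero at the start; "ft_torque": the same for the moment, N m; "grip_width": finger opening in m.
Only numpy, scipy, OpenCV 4.12 (cv2) and the standard library are available. Lean on these libraries where they do the work, as an engineer would, in place of code of your own. Each camera call takes 0.05 s, during which the arm holds its last target. There are 200 camera calls.

## Working session

There is one attempt and no reset: what is moved stays moved. The work goes in short steps, each a Python script; the robot and the scene stay as the last script left them, time stands still between calls to the robot, and variables do not carry over. Pictures are saved under pics/ and viewed, about 8 in all and at most 12, crops included, and the job is handed in when it is done.

```bash
mkdir -p pics; ls; cat > h.py <<'E'
import numpy as np, cv2
from workcell import r
def cloud(s,T=None):
    z=s["z_map"]; v,u=np.mgrid[0:480,0:640]
    P=np.stack([(u-s["cx"])*z/s["fx"],(v-s["cy"])*z/s["fy"],z,np.ones_like(z)],-1)
    T=s["world_from_camera"] if T is None else T
    W=(P@np.asarray(T).T)[...,:3]; W[z==0]=np.nan
    return W
E
python3 - <<'E'
from h import *
a=r.snapshot("scene"); b=r.snapshot("top")
cv2.imwrite("pics/a.png",np.hstack([a["img"],b["img"]])[:, :]) 
cv2.imwrite("pics/scene.png",a["img"]);cv2.imwrite("pics/top.png",b["img"])
for n,s in (("scene",a),("top",b)):
    T=np.array(s["world_from_camera"])
    print(n,np.round(T,3).tolist())
    for q in ("hanger","handle","shoe","rail","rail_mouth","rail_end","spare"):
        for d in r.place_of(s,q)[:4]:
            c=np.array(d["xyz"]);px=(s["fx"]*c[0]/c[2]+s["cx"],s["fy"]*c[1]/c[2]+s["cy"])
            print(n,q,round(d["p"],2),np.round(T@[*c,1],4)[:3],np.round(px))
st=r.state(); print(st["time"],st["contact_force"],st["tcp_rot"],r.hold_point_z)
np.savez("s.npz",ai=a["img"],az=a["z_map"],bi=b["img"],A=cloud(a),B=cloud(b))
E
```

```text
pics
scene [[0.478, 0.639, -0.602, 1.264], [0.878, -0.343, 0.333, -0.344], [0.007, -0.688, -0.725, 0.955], [0.0, 0.0, 0.0, 1.0]]
scene hanger 0.64 [ 0.4627 -0.3461  0.0026] [110. 311.]
scene hanger 0.64 [ 0.3258 -0.1203 -0.0005] [188. 234.]
scene handle 0.81 [ 0.4711 -0.3438  0.1344] [ 96. 272.]
scene handle 0.71 [ 0.3238 -0.125   0.1283] [178. 193.]
scene shoe 0.88 [ 0.3272 -0.1212  0.0731] [184. 212.]
scene shoe 0.84 [ 0.4622 -0.3422  0.0708] [104. 290.]
scene rail_mouth 0.94 [0.5697 0.0684 0.1042] [309. 242.]
scene rail_end 0.9 [ 0.5002 -0.161   0.1035] [194. 259.]
scene spare 0.74 [ 5.188e-01  3.328e-01 -1.000e-04] [393. 221.]
top [[-0.027, -0.984, 0.176, 0.313], [-0.999, 0.031, 0.019, 0.024], [-0.024, -0.176, -0.984, 1.397], [0.0, 0.0, 0.0, 1.0]]
top hanger 0.85 [ 0.4675 -0.3462 -0.0081] [487. 270.]
top hanger 0.67 [ 0.325  -0.1239 -0.0006] [393. 336.]
top handle 0.76 [ 0.3251 -0.1245  0.1411] [401. 335.]
top handle 0.69 [ 0.4644 -0.343   0.1325] [503. 263.]
top handle 0.69 [ 5.170e-01  3.282e-01 -3.000e-04] [193. 257.]
top shoe 0.63 [ 0.4626 -0.3445  0.073 ] [496. 268.]
top shoe 0.61 [ 0.325  -0.1278  0.0703] [399. 335.]
top rail 0.94 [0.5701 0.0663 0.0014] [306. 230.]
top rail_mouth 0.95 [0.5692 0.0668 0.1019] [304. 222.]
top rail_mouth 0.56 [ 7.819e-01 -1.522e-01 -1.000e-04] [396. 140.]
top rail_end 0.82 [ 0.5037 -0.1661  0.1003] [414. 249.]
top spare 0.62 [5.163e-01 3.314e-01 5.000e-04] [192. 257.]
0.8 [-0.16978967 -0.84098022 -0.65625444] [1.47308761e-05 2.27841680e-01 9.73698190e-01 5.01995382e-05] 0.0187
```

View pics/scene.png

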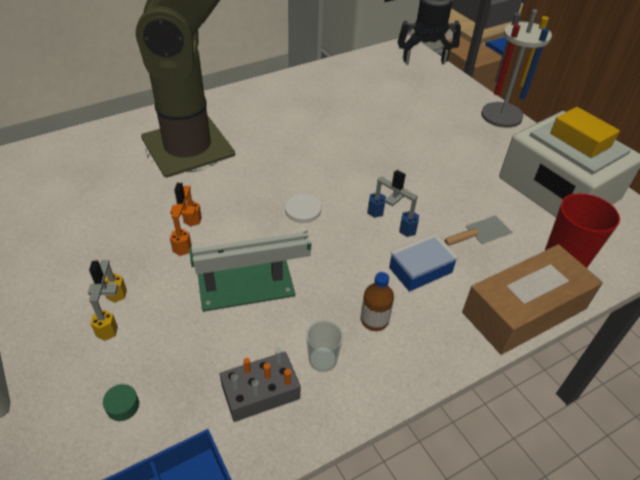

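View pics/top.png

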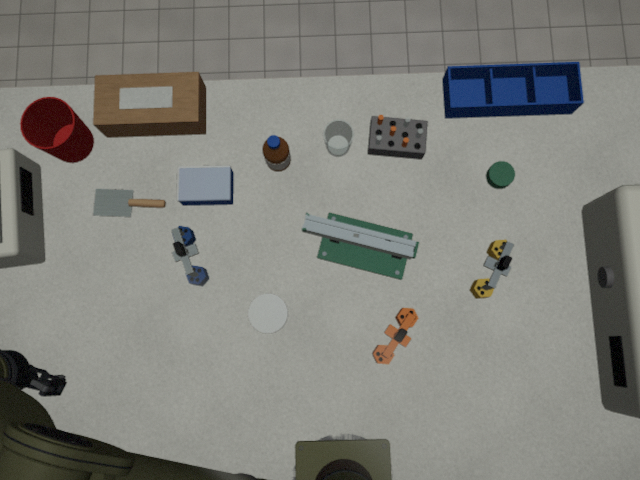

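Look-alikes: yellow hanger at scene (104,295) / top (495,265); orange decoy at scene (185,220) / top (400,335); blue spare at scene (395,205) / top (190,257). The yellow one is my choice. The rail mouth (greenish tip) is at scene (309,242) / top (304,222), so entry runs towards -y.

```bash
cat >> h.py <<'E'
from scipy.spatial.transform import Rotation as R
def quat(yaw):  # tool down, tool y axis at angle yaw (mod pi) from world x
    y=np.array([np.cos(yaw),np.sin(yaw),0]);z=np.array([0,0,-1.]);x=np.cross(y,z)
    q=R.from_matrix(np.c_[x,y,z]).as_quat(); return np.r_[q[3],q[:3]]
def rect(P): 
    (c,wh,a)=cv2.minAreaRect((P*1000).astype(np.float32)); return np.round(c,1),np.round(wh,1),round(a,1)
def rail(W,c=(0.536,-0.048)):
    P=W[(np.hypot(W[...,0]-c[0],W[...,1]-c[1])<.16)&(W[...,2]>.111)&(W[...,2]<.135)]
    return P
def hang(W,c):
    near=np.hypot(W[...,0]-c[0],W[...,1]-c[1])<.085
    return {k:W[near&(W[...,2]>a)&(W[...,2]<b)] for k,a,b in (("blk",.038,.052),("bar",.098,.114),("han",.142,.16))}
def wcam():
    st=r.state(); s=r.snapshot("wrist"); q=st["tcp_rot"]
    T=np.eye(4);T[:3,:3]=R.from_quat([*q[1:],q[0]]).as_matrix();T[:3,3]=st["tcp_pos"]
    return s,T@np.array(s["hand_eye"])
E
python3 - <<'E'
from h import *
d=np.load("s.npz")
for k in "AB":
    W=d[k]; P=rail(W); print(k,"rail",len(P),rect(P[:,:2]),np.median(P[:,2]))
    for n,p in hang(W,(.465,-.345)).items(): print(n,len(p),rect(p[:,:2]),np.median(p[:,2]))
s=r.snapshot("wrist"); print(np.round(s["hand_eye"],3).tolist(),s["fx"])
for yaw in np.arange(0,180,30):
    print(yaw,[None if (q:=r.ik(p,quat(np.radians(yaw)))) is None else np.round(q,2).tolist() for p in ([.465,-.345,.3],[.57,.07,.2])])
E
```

```text
A rail 1508 (array([532.9, -49.3]), array([246.6,  42.7]), 73.6) 0.11833898801977105
blk 433 (array([ 466.3, -341.4]), array([ 41.7, 143.1]), 59.6) 0.04416140979085681
bar 333 (array([ 463.8, -342.4]), array([ 17.2, 107.2]), 61.6) 0.10678955283892966
han 105 (array([ 465.3, -342.5]), array([15.8, 28.1]), 57.6) 0.1491817157510258
B rail 1354 (array([533.3, -49.5]), array([246.2,  38.6]), 73.4) 0.12005676671296839
blk 403 (array([ 467.2, -336.4]), array([ 40.4, 138.6]), 70.2) 0.04515091433814078
bar 306 (array([ 465.6, -343.2]), array([ 17. , 105.1]), 62.6) 0.1076298925364787
han 98 (array([ 465., -343.]), array([13.6, 26.8]), 63.5) 0.14985779321454284
[[0.0, -0.95, -0.312, 0.079], [1.0, 0.0, 0.001, -0.001], [-0.001, -0.312, 0.95, -0.144], [0.0, 0.0, 0.0, 1.0]] 349.3942154865423
0 [[0.43, 0.56, 0.22, 1.63, -0.14, 0.97, 0.7], [-0.21, 0.66, 0.01, 1.76, -0.01, 0.72, -0.2]]
30 [[0.53, 0.55, 0.06, 1.63, -0.04, 0.97, 1.12], [-0.13, 0.66, -0.12, 1.76, 0.11, 0.73, 0.21]]
60 [[0.61, 0.55, -0.09, 1.62, 0.06, 0.98, 1.55], [-0.05, 0.67, -0.26, 1.75, 0.23, 0.75, 0.62]]
90 [[0.7, 0.55, -0.23, 1.62, 0.14, 0.99, 1.99], [0.03, 0.68, -0.39, 1.75, 0.35, 0.78, 1.04]]
120 [[0.77, 0.56, -0.36, 1.61, 0.22, 1.01, 2.44], [0.1, 0.7, -0.53, 1.75, 0.46, 0.82, 1.45]]
150 [[-0.03, 0.89, 1.3, 1.65, -0.89, 1.31, -2.23], [0.18, 0.73, -0.68, 1.74, 0.58, 0.88, 1.87]]
```

```bash
python3 - <<'E'
from h import *
r.command_gripper(.085)
def look(name,p,yaw):
    r.move_to(p,quat(np.radians(yaw))); r.wait(.3)
    s,T=wcam(); W=cloud(s,T); cv2.imwrite(f"pics/{name}.png",s["img"]); np.savez(name+".npz",i=s["img"],W=W,T=T)
    return s,T,W
s,T,W=look("wr",[.545,0.0,.30],73.4)
P=rail(W); print("rail",len(P),rect(P[:,:2]),np.median(P[:,2]))
for q in("rail_mouth","rail_end"):
  for d in r.place_of(s,q)[:2]: print(q,d["p"],(T@[*d["xyz"],1])[:3])
s,T,W=look("wh",[.465,-.343,.29],62)
for n,p in hang(W,(.465,-.345)).items(): print(n,len(p),rect(p[:,:2]),np.median(p[:,2]))
for d in r.place_of(s,"handle")[:2]: print(d["p"],(T@[*d["xyz"],1])[:3])
st=r.state();print(st["time"],st["tcp_pos"],st["contact_force"])
a=cv2.imread("pics/wr.png");b=cv2.imread("pics/wh.png");cv2.imwrite("pics/w2.png",cv2.resize(np.vstack([a,b]),(400,600)))
E
```

```text
rail 6906 (array([534.9, -51.9]), array([246.7,  39.1]), 74.3) 0.12095706694091093
rail_mouth 0.83 [0.56945191 0.06319982 0.10473132]
rail_end 0.85 [ 0.49983959 -0.15845311  0.1025305 ]
blk 1281 (array([ 462.1, -344. ]), array([ 39.3, 135.3]), 62.4) 0.04617093396996097
bar 1218 (array([ 464.7, -345.5]), array([ 15.9, 104.5]), 62.4) 0.10900940649753568
han 510 (array([ 464.1, -345.5]), array([13.4, 26. ]), 62.2) 0.15189699137320237
0.65 [ 0.46510867 -0.34360506  0.13597194]
5.475 [ 0.4652693  -0.34261778  0.29004239] [ 0.24539129 -0.53129512 -0.06679476]
```

View pics/w2.png

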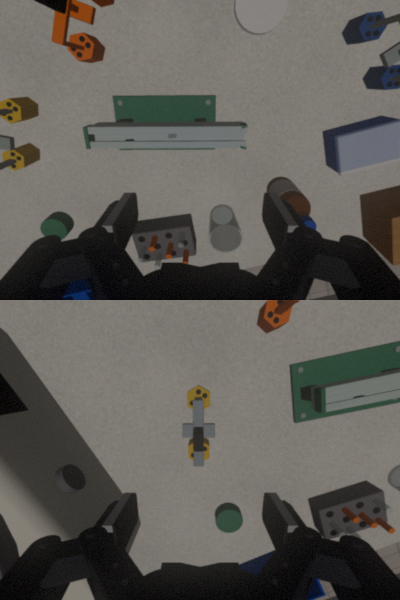

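```bash
python3 - <<'E'
import cv2,numpy as np
a=cv2.imread("pics/wr.png"); print(a.shape)
sx=640/400; sy=480/300
f=lambda x,y:cv2.resize(a[int(y*sy)-40:int(y*sy)+40,int(x*sx)-50:int(x*sx)+50],(700,560)[:2],interpolation=cv2.INTER_CUBIC)
cv2.imwrite("pics/ends.png",cv2.resize(np.hstack([f(88,137),f(243,137)]),(800,320)))
E
```

```text
(480, 640, 3)
```

View pics/ends.png

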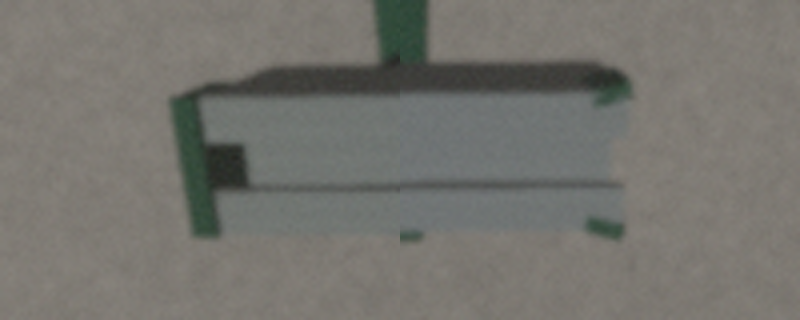

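The crop shows the closed plate on the left and green flares on the right, so the mouth is confirmed at the +y end. Next I grasp and carry.

```bash
cat >> h.py <<'E'
def axis(P,yaw=74.):
    """lip-top midline: angle (deg) and midpoint from both long edges"""
    for _ in range(3):
        u=np.array([np.cos(np.radians(yaw)),np.sin(np.radians(yaw))]);n=np.array([-u[1],u[0]])
        Q=P[:,:2]; l=Q@u; t=Q@n; lc=(l.min()+l.max())/2; L=[];M=[]
        for a in np.arange(-95,95,5)/1000:
            m=abs(l-lc-a)<.004
            if m.sum()>8: L.append(a);M.append((np.percentile(t[m],4)+np.percentile(t[m],96))/2)
        k,b=np.polyfit(L,M,1); yaw+=np.degrees(np.arctan(k))
    u=np.array([np.cos(np.radians(yaw)),np.sin(np.radians(yaw))])
    return yaw,u,lc*u+b*np.array([-u[1],u[0]]),l.max()-l.min()
E
python3 - <<'E'
from h import *
d=np.load("s.npz");w=np.load("wr.npz")
for n,W in (("A",d["A"]),("B",d["B"]),("wr",w["W"])):
    P=rail(W);P=P[P[:,2]>.116]; y,u,c,L=axis(P); print(n,y,c,L,"mouth~",c+u*.120)
q=quat(np.radians(62.3))
r.move_l([.4651,-.344,.19],q,.2); r.move_l([.4651,-.344,.1165],q,.1)
print(r.state()["contact_force"])
r.command_gripper(.0,60); st=r.state(); print(st["grip_width"],st["tcp_pos"],st["contact_force"],st["ft_torque"])
r.move_l([.4651,-.344,.28],q,.2)
st=r.state();print(st["time"],st["grip_width"],st["contact_force"])
E
```

```text
A 73.64339682978438 [ 0.53415431 -0.04975085] 0.24644600283218934 mouth~ [0.56794808 0.06539245]
B 73.73063333659647 [ 0.53420742 -0.04972404] 0.24639640032751 mouth~ [0.56782584 0.06547059]
wr 73.83856384236182 [ 0.53331974 -0.05143048] 0.24684328500171585 mouth~ [0.5667211  0.06382727]
[ 0.49067168 -0.17813369  0.39240437]
0.013258559701469778 [ 0.46514341 -0.34430455  0.11670576] [-0.31944981 -0.4283063   1.5192226 ] [-0.10137991  0.09865873 -0.02397027]
8.625 0.013225395777019639 [-0.69710053  0.06088611 -2.69300243]
```

```bash
python3 - <<'E'
from h import *
yaw=73.73;q=quat(np.radians(yaw));u=np.array([np.cos(np.radians(yaw)),np.sin(np.radians(yaw))]);c=np.array([.5341,-.0499])
p=c+u*.1865
r.move_l([*p,.28],q,.25); r.move_l([*p,.148],q,.12); r.wait(.3)
s,T=wcam();W=cloud(s,T);cv2.imwrite("pics/pre.png",s["img"]);np.savez("pre.npz",i=s["img"],W=W,T=T)
st=r.state();print(st["time"],st["grip_width"],st["contact_force"],st["tcp_pos"],p)
near=np.hypot(W[...,0]-p[0],W[...,1]-p[1])<.085
for k,a,b in(("bar",.126,.146),("blk",.065,.085)):
    m=near&(W[...,2]>a)&(W[...,2]<b);Q=W[m]; 
    if len(Q)>20: print(k,len(Q),rect(Q[:,:2]),np.median(Q[:,2]))
P=rail(W,c=(.5341,-.0499)); print("rail",len(P), P[:,2].max() if len(P) else 0)
P=P[((P[:,:2]-c)@u<.13)]
if len(P)>50:
  y,uu,cc,L=axis(P);print(y,cc,L,(cc-c)@[-u[1],u[0]], np.median(P[:,2]))
E
```

```text
12.325 0.013002499115274404 [-0.50819432 -0.37992009 -2.61735083] [0.58647428 0.12914904 0.14827165] [0.58635061 0.12913107]
bar 3380 (array([586.3, 128.4]), array([ 16.1, 104.7]), 73.8) 0.14071405065093096
blk 2773 (array([549.3, 109.9]), array([ 40.7, 111.6]), 16.0) 0.07792933061355767
rail 9834 0.12311025662252409
73.83812372446445 [0.55191774 0.01283164] 0.11470879311116644 0.00047097368633170335 0.12078099184014135
```

View pics/pre.png

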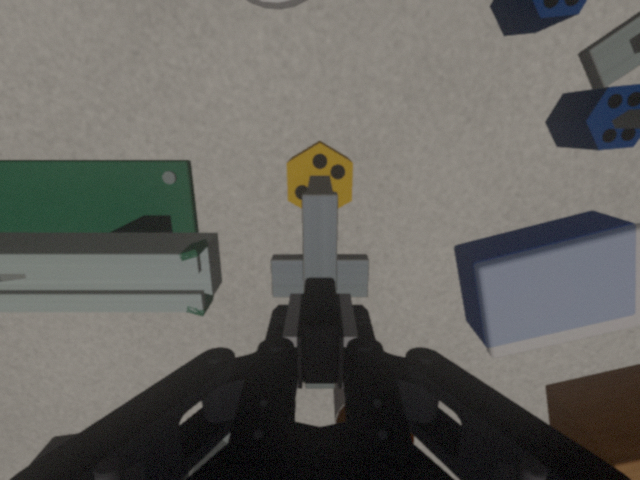

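```bash
cat >> h.py <<'E'
YAW=73.73;Q=quat(np.radians(YAW));U=np.array([np.cos(np.radians(YAW)),np.sin(np.radians(YAW))]);N=np.array([-U[1],U[0]]);C=np.array([.5341,-.0499])
def go(f,lat,z,v):
    """f = shoe front distance inside the mouth, m"""
    p=C+U*(.1215+.027-f)+N*lat; r.move_l([*p,z],Q,v)
def feel():
    st=r.state();F=np.array(st["contact_force"]); 
    return np.array([F[:2]@U,F[:2]@N,F[2]]),st
E
python3 - <<'E'
from h import *
z=.1480;lat=.0004
go(-.010,lat,z,.08);r.wait(.2)
B=np.mean([(r.wait(.05),feel()[0])[1] for _ in range(4)],0);np.save("base.npy",B);print("base",B)
f=-.010
for f in list(np.arange(-.006,.036,.003)):
    go(f,lat,z,.03); F,st=feel();F=F-B; e=np.array(st["tcp_pos"])
    print(round(f*1e3,1),round(st["time"],2),np.round(F,2),"err",np.round([((e[:2]-C)@U-(.1485-f))*1e3,((e[:2]-C)@N-lat)*1e3,(e[2]-z)*1e3],2),np.round(st["ft_torque"],2))
    if F[0]>8 or np.linalg.norm(F)>12: print("ABORT");break
E
```

```text
base [-0.17397025 -0.09765026 -3.20529908]
-6.0 13.51 [-0.57  0.18 -0.39] err [-0.57 -0.07 -0.03] [-0.03  0.01 -0.02]
-3.0 13.76 [0.17 0.34 0.84] err [-0.44 -0.08 -0.01] [-0.   -0.06  0.03]
0.0 14.01 [0.3  0.87 0.76] err [-0.42 -0.05 -0.01] [-0.01  0.02  0.  ]
3.0 14.26 [ 0.4  -0.06  0.07] err [-0.39 -0.   -0.03] [ 0.02 -0.05  0.05]
6.0 14.51 [ 0.74 -0.39 -0.22] err [-0.42 -0.05 -0.02] [-0.03 -0.03 -0.03]
9.0 14.76 [ 0.05 -0.24 -0.38] err [-0.41 -0.04 -0.02] [0.03 0.01 0.01]
12.0 15.01 [ 0.87  0.38 -0.21] err [-0.42 -0.02 -0.04] [ 0.02 -0.01 -0.02]
15.0 15.26 [ 0.19 -0.23  0.21] err [-0.4  -0.03 -0.02] [ 0.02 -0.05 -0.02]
18.0 15.51 [ 0.78 -0.25  0.53] err [-0.4  -0.02 -0.02] [0.09 0.02 0.02]
21.0 15.76 [-0.3   0.68  0.88] err [-0.4  -0.03 -0.02] [ 0.01 -0.01  0.01]
24.0 16.01 [0.19 0.41 0.66] err [-0.41 -0.04 -0.01] [-0.03 -0.02 -0.03]
27.0 16.26 [ 0.47  0.08 -0.27] err [-0.43 -0.02 -0.03] [ 0.02 -0.01  0.  ]
30.0 16.51 [ 0.06 -0.29  0.79] err [-0.42 -0.03 -0.02] [ 0.03 -0.01 -0.04]
33.0 16.76 [-0.08 -0.1   0.04] err [-0.4  -0.03 -0.04] [-0.02  0.01  0.03]
```

```bash
python3 - <<'E'
from h import *
z=.1480;lat=.0004;B=np.load("base.npy")
def step(f,v):
    go(f,lat,z,v);F,st=feel();F=F-B;e=np.array(st["tcp_pos"])
    print(round(f*1e3,1),round(st["time"],2),np.round(F,2),round(((e[:2]-C)@U-(.1485-f))*1e3,2));return F
ok=True
for f in (.05,.07,.09):
    F=step(f,.06)
    if np.linalg.norm(F)>8: ok=False;break
n=0
if ok:
  for f in np.arange(.092,.170,.002):
    F=step(f,.025)
    n+=F[0]>2
    if n>=4 or F[0]>12: break
E
```

```text
50.0 17.19 [-0.74 -0.14 -0.55] -0.72
70.0 17.68 [ 0.22  0.54 -0.09] -0.42
90.0 18.16 [0.11 0.37 0.64] -0.45
92.0 18.41 [-0.37 -0.03 -0.42] 0.15
94.0 18.66 [ 0.32 -0.29  0.52] -0.19
96.0 18.91 [0.14 0.42 0.34] -0.24
98.0 19.16 [ 0.06 -0.63  1.12] -0.26
100.0 19.41 [-0.64  0.22  0.91] -0.26
102.0 19.66 [ 0.62 -0.59  0.04] -0.26
104.0 19.91 [ 0.72 -0.65  0.22] -0.25
106.0 20.16 [-0.3  -0.9   0.37] -0.24
108.0 20.41 [0.41 0.41 0.75] -0.26
110.0 20.66 [0.09 0.71 0.14] -0.21
112.0 20.91 [ 1.08 -0.1   0.54] 0.35
114.0 21.16 [ 1.84 -0.51  2.66] 0.47
116.0 21.41 [3.1  0.44 2.01] 0.19
118.0 21.66 [ 3.53 -0.66  2.42] 0.02
120.0 21.91 [0.05 0.75 2.5 ] -1.44
122.0 22.16 [0.24 0.55 1.71] -0.94
124.0 22.41 [ 0.14 -0.14  2.09] -0.36
126.0 22.66 [ 1.05 -0.19  3.01] -0.16
128.0 22.91 [0.08 0.14 1.54] -0.22
130.0 23.16 [ 0.86 -0.36  2.17] -0.28
132.0 23.41 [0.75 0.55 1.91] -0.34
134.0 23.66 [0.31 0.82 2.06] -0.31
136.0 23.91 [ 0.64 -0.23  2.93] -0.32
138.0 24.16 [0.73 0.3  3.04] -0.28
140.0 24.41 [1.28 0.5  3.01] -0.3
142.0 24.66 [0.79 0.1  2.5 ] -0.32
144.0 24.91 [-0.29 -0.09  2.14] -0.29
146.0 25.16 [ 1.39 -0.29  2.38] -0.29
148.0 25.41 [ 0.87 -0.06  2.8 ] -0.33
150.0 25.66 [ 0.31 -0.87  2.89] -0.29
152.0 25.91 [ 1.07 -1.17  2.22] -0.3
154.0 26.16 [ 0.93 -0.47  2.72] -0.32
156.0 26.41 [0.88 0.13 2.74] -0.31
158.0 26.66 [0.63 0.23 2.31] -0.3
160.0 26.91 [ 0.54 -0.    1.57] -0.3
162.0 27.16 [0.76 0.37 2.33] -0.3
164.0 27.41 [ 1.   -0.05  2.93] -0.31
166.0 27.66 [0.37 0.   3.33] -0.3
168.0 27.91 [ 0.88 -0.3   2.03] -0.31
170.0 28.16 [-0.    0.16  2.26] -0.29
```

```bash
python3 - <<'E'
from h import *
z=.1480;lat=.0004;B=np.load("base.npy")
for f in np.arange(.171,.19,.001):
    go(f,lat,z,.02);F,st=feel();F=F-B;e=np.array(st["tcp_pos"])
    print(round(f*1e3,1),round(st["time"],2),np.round(F,2),round(((e[:2]-C)@U-(.1485-f))*1e3,2))
    if F[0]>7: break
r.wait(.3);F,st=feel();print(F-B,st["time"],st["grip_width"])
E
```

```text
171.0 28.41 [1.11 0.52 2.8 ] -0.06
172.0 28.66 [1.04 1.54 2.41] -0.06
173.0 28.91 [0.73 0.32 2.72] -0.1
174.0 29.16 [ 1.58 -0.44  1.69] -0.17
175.0 29.41 [-0.05  0.5   0.63] -0.9
176.0 29.66 [-0.2   0.79 -0.15] -0.37
177.0 29.91 [1.64 0.38 0.44] 0.2
178.0 30.16 [ 3.26  0.34 -0.18] 1.02
179.0 30.41 [ 5.35  1.02 -0.42] 1.87
180.0 30.66 [ 7.94  1.06 -0.13] 2.73
[6.45934351 1.22915442 0.962086  ] 30.9583 0.013487421353067212
```

The rear cleared the catch at about 175 mm (Fz dropped) and the stop was met at about 177 mm. Now a gentle tug back to test the catch, then set down, release and retreat.

```bash
python3 - <<'E'
from h import *
lat=.0004;z=.148;B=np.load("base.npy")
def rep(t):
    F,st=feel();F=F-B;e=np.array(st["tcp_pos"]);print(t,round(st["time"],2),np.round(F,2),"true f",round((.1485-(e[:2]-C)@U)*1e3,2),"z",round(e[2]*1e3,2));return F
for f in np.arange(.178,.168,-.001):
    go(f,lat,z,.02);F=rep(round(f*1e3))
    if F[0]<-5: break
go(.1765,lat,z,.02);r.wait(.2);rep("relaxed")
for dz in np.arange(.0005,.0035,.0005):
    go(.1765,lat,z-dz,.02);F=rep("down %.1f"%(dz*1e3))
    if F[2]>2.5: break
E
```

```text
178 31.21 [5.51 1.04 1.81] true f 177.01 z 148.11
177 31.46 [4.14 0.54 1.65] true f 176.94 z 148.04
176 31.71 [1.43 0.48 0.52] true f 176.77 z 147.98
175 31.96 [-0.11  0.93  0.08] true f 175.94 z 147.92
174 32.21 [-0.28 -0.35 -0.6 ] true f 174.64 z 147.93
173 32.46 [-4.32  0.18  0.4 ] true f 174.35 z 147.95
172 32.71 [-6.12 -0.8   1.92] true f 174.16 z 147.95
relaxed 33.28 [-0.01 -0.45  0.02] true f 175.89 z 148.04
down 0.5 33.53 [ 0.14  0.33 -0.19] true f 176.4 z 147.46
down 1.0 33.78 [ 0.61 -0.02  0.94] true f 176.51 z 146.96
down 1.5 34.03 [-0.03 -0.12  2.26] true f 176.52 z 146.67
down 2.0 34.28 [-0.52  1.95  8.66] true f 176.56 z 146.64
```

```bash
python3 - <<'E'
from h import *
lat=.0004
go(.1765,lat,.1466,.02);r.wait(.1)
r.command_gripper(.085);st=r.state();print(st["grip_width"],st["contact_force"])
go(.1765,lat,.24,.1);go(.1765,lat,.30,.15);r.wait(.2)
s,T=wcam();W=cloud(s,T);cv2.imwrite("pics/fin.png",s["img"])
p=C+U*(.1485-.1765)+N*lat
near=np.hypot(W[...,0]-p[0],W[...,1]-p[1])<.085
for k,a,b in(("bar",.131,.146),("han",.172,.19)):
    P=W[near&(W[...,2]>a)&(W[...,2]<b)];print(k,len(P),rect(P[:,:2]),np.median(P[:,2]),"expect",p)
    f=.1485-(np.array(rect(P[:,:2])[0])/1e3-C)@U; print("front f",f)
s2=r.snapshot("scene");cv2.imwrite("pics/fin2.png",s2["img"])
cv2.imwrite("pics/fin3.png",np.hstack([cv2.resize(s["img"],(400,300)),cv2.resize(s2["img"][170:350,70:310],(400,300))]))
st=r.state();print(st["time"],st["contact_force"])
E
```

```text
0.0847646747371877 [1.47091419 0.05537333 0.79441086]
bar 1286 (array([525.7, -77.5]), array([ 15.8, 104. ]), 73.6) 0.13908705119900575 expect [ 0.52587142 -0.07666659]
front f 0.177348057021015
han 607 (array([525.5, -77.7]), array([13.5, 26.1]), 73.6) 0.18182034199760816 expect [ 0.52587142 -0.07666659]
front f 0.1775960802679631
37.2583 [ 0.64384625 -0.20797193  0.23475353]
```

View pics/fin3.png

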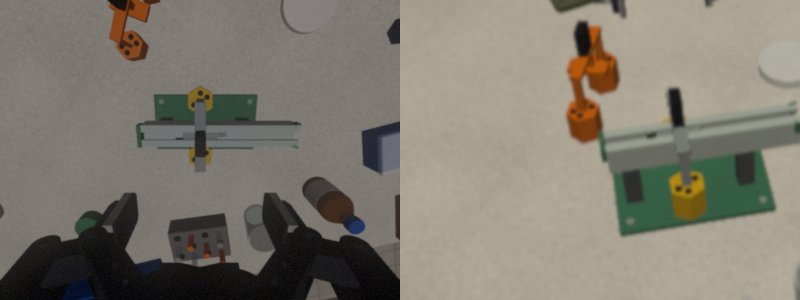

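The pictures show the yellow hanger upright in the rail (left view, around (200,130)), free of the open gripper, and the orange decoy untouched.

```bash
python3 -c "
from workcell import r
print(r.hand_in())"
```

```text
the job is handed in; nothing more can be done
None
```

The yellow hanger is parked in the rail against the end stop, with the catch up behind it. I have let go and handed the job in at about 37 s.

- **Entry and catch:** I took the hanger by its black handle and entered the shoe at the flared mouth with no noticeable resistance. The catch ramp showed at about 111–119 mm, at roughly 3.5 N of push.
- **Stop:** The catch sprang up at about 175 mm and the stop was at about 177 mm. The highest force I read along the rail was about 8 N. Setting the hanger down on the channel floor briefly read 8.7 N.
- **Tug test:** Pulling back with 6 N, the hanger held, with about 2.5 mm of play. I then moved it back to within about 0.5 mm of the stop and released it there.
- **After release:** The last pictures show it upright, level and in line with the rail, with the shoe front at about 177 mm and the gripper well clear. The orange look-alike is where it was. I touched nothing else, but did not re-measure the other items.

None of the checks failed. The cameras disagreed with each other by about 2 mm along the rail and 0.5 mm across it, which did not affect the job.

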